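# Release a spent vacuum filter from its locked quick coupler

### The arm

A 6-joint arm with a two-finger parallel gripper is mounted at the origin on the work surface. World frame = base frame: x ahead of the robot, y to its left, z up, the work surface at z = 0. Lengths are in m, angles in rad, forces in N, time in s.
With the tool pointing down it reaches from about 0.25 to 0.725 m from the base axis. Payload 9.7 kg.
Tool frame: the origin (TCP) lies midway between the tips of the shut fingers; the grasp point (between the pads) lies 19 mm behind it; z points along the fingers, x is the direction in which the jaws open and shut, and the axes are right-handed (so a half turn about z gives the same grasp; the last joint's range is limited). The gripper opens to 85 mm and grips with 20 to 120 N. Pads are 22 mm wide; open, the fingers measure 114 mm over their backs; the gripper's body (76 mm by 85 mm) begins 54 mm behind the grasp point. The pads swing forward as they close: fully open they stand 13 mm farther back than shut.
Start: joints at [1.292, 0.087, 0.176, 1.66, 0, 1.571], TCP at [0.151, 0.529, 0.231] pointing down, gripper open.
Joint ranges: [-3.13, 3.13], [-0.85, 1.81], [-1.15, 1.24], [-2.2, 2.28], [-1.44, 1.52], [-3.14, 3.14]. Speed limits (rad/s): [2.22, 2.22, 2.57, 3.14, 3.14, 3.14].

### API

Orientations are given as a 3x3 rotation matrix whose columns are the frame's x, y, z axes.
In Python, from rig import bot gives the robot as it stands.
- The arm moves only by the tool play_rows, never from a script. Its argument "plan" is a list that holds one entry, the list of rows, each a list of 5 numbers: the shift along the world's x, y, z in cm, then the turn about the world's z in degrees, then the closure, from 0 (fully open) to 1 (shut). A call has 1 to 5 rows; each row shifts and turns the pose as measured when the row begins; what a row does not reach is not made up. A row lasts 1/8 s, in which the tool goes at most 62.5 mm and 10.7 degrees, less where a joint would pass 70% of its speed; a pose out of reach is approached as far as the arm can. A call with a gripper value outside its range is refused whole. The fingers move at their own pace and stop on an object; "squeeze" is the grip in N (left out, the last holds). Time passes only in rows, so rows that do not move let the fingers close. It gives the time, the measured TCP pose, the force and the opening at its end, in the units of the state.
- bot.read_state(): the state, without advancing time (a new reading comes with each control period).
- bot.read_camera(name): name is "side" or "top" or "wrist"; returns (picture, depth): 384x512x3 uint8, red, green, blue; 384x512 float32, m along the optical axis (not along the pixel's ray), 0 where there is no reading.
- bot.calibration(name): a dict with "camera_matrix" (3x3 intrinsics, pixels), "R" (3x3) and "t" (3): a world point X has camera coordinates R X + t. Camera axes: x right, y down, z forward; pixel columns grow to the right and rows downward; lengths in m; the calibration is good to about 2 mm. A picture is of the moment at which its call begins: read the wrist's pose just before it. calibration takes no time and is no camera call; for the wrist camera it gives the pose at the moment of the call.
- bot.close_job(): hands the job in, once; it reports no verdict.
The state is a dict: "time_s": time; "joint_pos": joint angles; "qd": joint speeds; "tau": joint torques, N m; "tool_pos": TCP position; "tool_rot": TCP orientation; "ft_force": force on the tool from outside, world axes, zero at the start; "ft_torque": the same for the moment, N m; "grip_width": finger opening in m.
Only numpy, scipy, OpenCV 4.12 (cv2) and the standard library are available. Lean on these libraries where they do the work, as an engineer would, in place of code of your own. Each camera call takes 0.05 s, during which the arm holds its last target.

### The job

Take the spent filter cartridge off the bench vacuum coupler: the coupler's sleeve is locked, so while pulling it gently back, turn it counter-clockwise (as seen facing the mouth) until you feel it give, then pull it fully back so that the filter springs out, and let go so that the sleeve snaps forward. Then draw the filter out along its rails and lay it on its side in the metal tray, leaving the other lab ware alone.

Things in the scene. Friction and masses are not known exactly. Their poses are not given: they have to be found in the camera images.
- coupler: Fixed aluminium manifold on a base plate 310 x 100 x 10 mm. Origin on the bench under the coupler's mouth; x runs level along the coupler's axis from the mouth back into the coupler, z up. The axis lies 110 mm above the bench. The manifold block, 100 mm wide and 150 mm high (a black cap on it reaches 162 mm), begins 100 mm behind the mouth.
- coupler_mouth (a point): Centre of the coupler's mouth, on its axis, 110 mm above the bench; axes as coupler. The filter's nipple is plugged in here.
- rail_end (a point): On the coupler's axis above the free end of the two rails, 140 mm in front of the mouth; axes as coupler. The rails, 8 mm round and 28 mm apart between centres, run under the filter from 16 to 140 mm in front of the mouth; their tops are 20 mm below the axis and the filter rests on them.
- sleeve_mid (a point): Middle of the spring sleeve, on the coupler's axis, 28 mm behind the mouth when home; slides with the sleeve, does not turn with it; axes as coupler. The sleeve is a knurled steel tube 48 mm long, 44 mm in diameter, with a 52 mm flange 6 mm wide at each end: a 36 mm wide waist to grip across. It turns on its axis with about 0.06 N m friction and stays as turned.
- sleeve_rear (a point): Centre of the sleeve's rear end, 24 mm behind sleeve_mid. A concealed lock here lets the sleeve move back only 1 to 2 mm until it is turned counter-clockwise seen facing the mouth (its top moves towards +y of coupler) by 0.3 to 0.7 rad, different each time and not visible. The lock is open within about 0.1 rad of that; turned further it locks again (it turns 0.6 rad further).
- sleeve (a joint): How far the sleeve is pulled back (m), along +x of coupler: 0 home, 0.014 hard end stop. Springs pull it home with about 4 N at 0, 10 N at 0.014 (freeing the filter adds up to 3 N). At about 0.011 the coupler lets go of the filter and an ejector spring inside pushes the filter 18 mm out along the rails.
- filter: White plastic filter cartridge, about 140 g, lying level on the rails: round body 48 mm in diameter, 85 mm long, with a thin outlet stub (16 mm diameter, 20 mm long) at one end and a steel nipple at the other. Origin at the middle of the round body, on its axis; x along the axis towards the nipple. Coupled, the origin is 54.5 mm in front of the mouth; sprung out, about 74 mm.
- nipple_tip (a point): Tip of the filter's steel nipple, on its axis, 87 mm from the filter's origin. The nipple is 18 mm in diameter and 45 mm long, with a 28 mm head 6 mm long at the tip. Coupled, the tip is 32.5 mm inside the mouth; sprung out, still about 13 mm inside, so the filter must be drawn out along the axis by 15 mm or more before it is lifted.
- tray: Open aluminium tray fixed on the bench, outside 170 mm (its x) by 240 mm (its y), 35 mm high, walls and floor 4 mm. Origin at the centre of its underside, z up.
- tip_box: Bystander: blue pipette tip box with a clear lid, 85 x 125 x 62 mm, origin at the centre of its underside. Leave alone.
- reagent: Bystander: glass reagent bottle, 86 mm in diameter, 170 mm high, origin at the centre of its underside. Leave alone.
- cylinder: Bystander: white measuring cylinder, 230 mm high, foot 72 mm in diameter, origin at the centre of its underside. Leave alone.
Not all that is in view belongs to the job. Leave any turquoise look-alike of the filter alone.

How it is judged:
On the way, in this order (a step that is already met when the one before it is completed fails the run):
1. the sleeve is pulled back and the filter has sprung out (value of joint sleeve above 0.009 m and x of filter in the frame of coupler below -0.066 m).
2. the sleeve is let go and snaps forward (velocity of joint sleeve below -0.06 m/s and value of joint sleeve below 0.008 m).
At the end, for the whole second after the job is handed in: The sleeve is home (within 2 mm), and the filter lies level on its side, within about 9 degrees, on the floor of the tray (its axis at most 34 mm above the bench, its middle inside the tray), released and at rest (value of joint sleeve below 0.002 m and x of filter in the frame of tray between -0.08 and 0.08 m and y of filter in the frame of tray between -0.115 and 0.115 m and z of filter in the frame of tray below 0.034 m and angle between filter's own x axis and vertical between 1.42 and 1.72 rad and linear speed of filter below 0.02 m/s); the robot touches nothing.
It fails at once if a bystander is pushed more than 20 mm (distance of any of tip_box, reagent, cylinder from where it was at the start of the episode above 0.02 m).
It fails at once if the filter falls or is set down on the bench (height (world z) of filter below 0.06 m and horizontal distance between filter and tray above 0.16 m).
It also fails if it takes over 64 s, if anything falls off the work surface, if the arm or the gripper's body presses on something with over 40 N, if the wrist force passes 120 N, or if a joint passes its speed limit or range.

## Working session

There is one attempt and no reset: what is moved stays moved. The work goes in short steps, Python scripts to look and compute and a tool call to move; the robot and the scene stay as the last step left them, time stands still between calls to the robot, and variables do not carry over. Pictures are saved under pics/ and viewed, and the job is handed in when it is done.

Besides the shell and the picture viewer there is one more tool, called as name(argument=value, ...), one argument or row to a line, values as JSON. play_rows: Moves the arm, as the interface text tells. Its arguments: {"type":"object","properties":{"plan":{"type":"array"},"squeeze":{"type":"number"}},"required":["plan"]}

```bash
mkdir -p pics; ls; python3 - <<'E'
from rig import bot
import cv2,numpy as np
s=bot.read_state()
print({k:np.round(v,3).tolist() for k,v in s.items()})
for n in ["side","top"]:
    p,d=bot.read_camera(n)
    cv2.imwrite(f"pics/{n}0.png",p[:,:,::-1]); np.savez(f"pics/{n}0.npz",p=p,d=d)
    c=bot.calibration(n); print(n,{k:np.round(v,3).tolist() for k,v in c.items()})
    np.savez(f"pics/{n}cal.npz",**c)
E
```

```text
pics
{'time_s': 0.0, 'joint_pos': [1.292, 0.087, 0.175, 1.66, 0.0, 1.571], 'qd': [0.001, -0.001, -0.002, -0.001, 0.0, 0.002], 'tau': [-0.003, -52.04, 46.48, 0.016, -0.0, 0.0], 'tool_pos': [0.151, 0.529, 0.231], 'tool_rot': [[0.275, 0.961, -0.0], [0.961, -0.275, -0.001], [-0.001, -0.0, -1.0]], 'ft_force': [-0.289, -0.928, 0.132], 'ft_torque': [-0.01, 0.035, 0.007], 'grip_width': 0.086}
side {'camera_matrix': [[354.441, 0.0, 258.145], [0.0, 354.441, 198.181], [0.0, 0.0, 1.0]], 'R': [[0.982, -0.187, -0.02], [-0.134, -0.623, -0.77], [0.132, 0.759, -0.637]], 't': [-0.52, 0.137, 0.968]}
top {'camera_matrix': [[426.757, 0.0, 252.418], [0.0, 426.757, 194.052], [0.0, 0.0, 1.0]], 'R': [[-0.027, -1.0, 0.01], [-0.987, 0.025, -0.157], [0.157, -0.014, -0.988]], 't': [-0.001, 0.528, 1.294]}
```

View pics/side0.png

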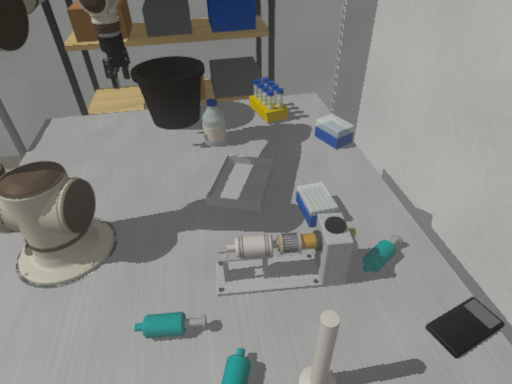

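View pics/top0.png

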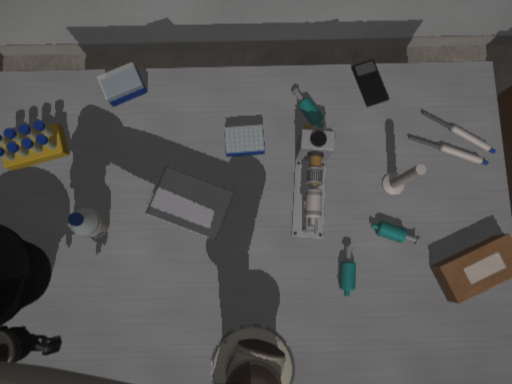

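The wanted filter is the white one on the rails (top 314,205). It could be confused with the turquoise look-alikes at top (348,275), (391,232) and (310,110). Next is a close crop plus measurement.

```bash
cat > h.py <<'E'
import numpy as np,cv2
def load(n):
    f=np.load(f"pics/{n}0.npz"); c=np.load(f"pics/{n}cal.npz"); return f['p'],f['d'],c
def pts(d,c):
    K=c['camera_matrix'];R=c['R'];t=c['t']
    v,u=np.mgrid[:d.shape[0],:d.shape[1]]
    X=np.stack([(u-K[0,2])/K[0,0]*d,(v-K[1,2])/K[1,1]*d,d],-1)
    return (X-t)@R
def ray(c,u,v,z):
    K=c['camera_matrix'];R=c['R'];t=c['t']
    o=-R.T@t; r=R.T@np.array([(u-K[0,2])/K[0,0],(v-K[1,2])/K[1,1],1]); return o+r*(z-o[2])/r[2]
E
python3 - <<'E'
from h import *
p,d,c=load("top")
cv2.imwrite("pics/topcrop.png",cv2.resize(p[115:245,270:360,::-1],None,fx=4.5,fy=4.5,interpolation=cv2.INTER_CUBIC))
P=pts(d,c)
z=P[:,:,2]
for v in range(128,242,5):
    row=z[v,285:345]; m=row>0.1
    us=np.where(m)[0]+285
    if len(us): print(v,us.min(),us.max(),np.round(row.max(),3),np.round(P[v,us].mean(0),3))
p,d,c=load("side")
cv2.imwrite("pics/sidecrop.png",cv2.resize(p[170:305,195:375,::-1],None,fx=4,fy=4,interpolation=cv2.INTER_CUBIC))
E
```

```text
128 305 341 1.361 [ 0.691 -0.205  0.186]
133 300 334 0.163 [ 0.687 -0.208  0.152]
138 300 334 0.167 [ 0.671 -0.206  0.156]
143 299 334 0.163 [ 0.657 -0.205  0.152]
148 299 334 0.156 [ 0.643 -0.205  0.148]
153 306 331 0.136 [ 0.634 -0.214  0.123]
158 310 322 0.13 [ 0.619 -0.206  0.123]
163 309 333 1.361 [ 0.581 -0.185  0.219]
168 307 322 1.361 [ 0.57  -0.186  0.208]
173 307 322 0.134 [ 0.572 -0.199  0.126]
178 285 321 1.361 [ 0.542 -0.184  0.204]
183 306 322 0.132 [ 0.543 -0.196  0.125]
188 311 316 0.12 [ 0.529 -0.195  0.116]
193 306 321 0.135 [ 0.512 -0.193  0.128]
198 306 321 0.136 [ 0.497 -0.192  0.129]
203 305 321 0.137 [ 0.483 -0.19   0.127]
208 305 321 0.134 [ 0.468 -0.189  0.127]
213 305 321 0.135 [ 0.454 -0.188  0.128]
218 310 319 0.122 [ 0.44  -0.194  0.114]
223 310 315 0.121 [ 0.426 -0.187  0.115]
```

```bash
python3 - <<'E'
from h import *
# tray: from top
p,d,c=load("top")
P=pts(d,c)
print("base-height chk", np.round(P[300,300],3))
sub=P[155:250,135:245]
cv2.imwrite("pics/traycrop.png",cv2.resize(p[155:250,135:245,::-1],None,fx=6,fy=6,interpolation=cv2.INTER_CUBIC))
z=sub[...,2]
for lo,hi in [(0.025,0.05)]:
    m=((z>lo)&(z<hi)).astype(np.uint8)
    cv2.imwrite("pics/traymask.png",cv2.resize(m*255,None,fx=6,fy=6,interpolation=cv2.INTER_NEAREST))
    q=sub[m>0]; print(len(q)); r=cv2.minAreaRect(q[:,:2].astype(np.float32)); print(r)
E
```

```text
base-height chk [ 0.197 -0.155 -0.003]
404
((0.5576558113098145, 0.1650231033563614), (0.2408696711063385, 0.27277177572250366), 67.71699523925781)
```

View pics/topcrop.png

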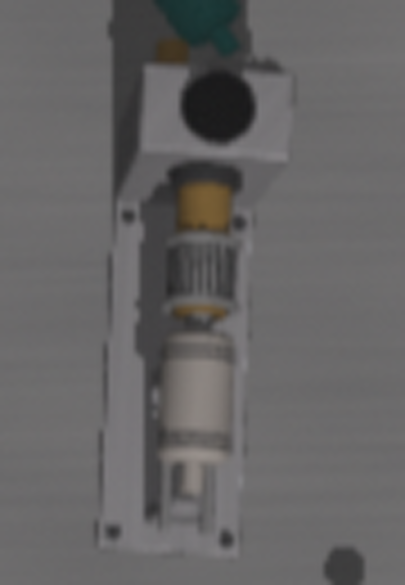

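View pics/sidecrop.png

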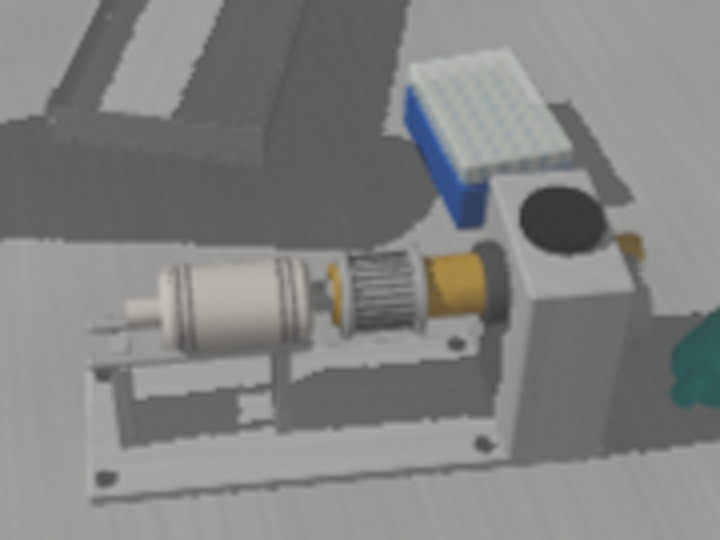

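View pics/traycrop.png

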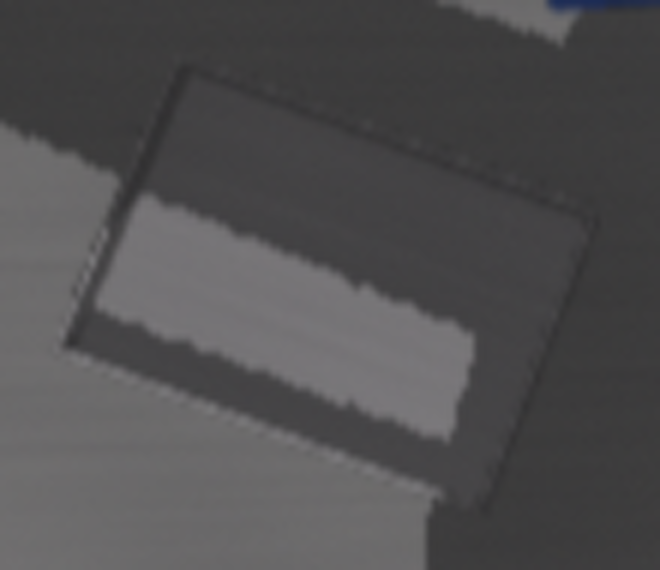

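View pics/traymask.png

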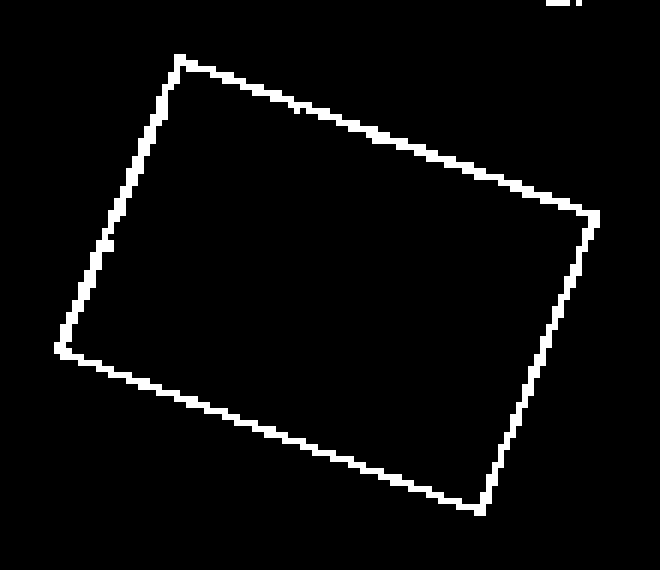

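The crops show the white filter on the rails at crop (195,395), i.e. top (313,203). The knurled sleeve is at crop (200,272), i.e. top (314,175), and the tray outline is clean apart from one tip-box speck. Next I fit the axis and the tray.

```bash
python3 - <<'E'
from h import *
from scipy.optimize import least_squares
Q=[]
for n in ["top","side"]:
    p,d,c=load(n); P=pts(d,c); g=P.reshape(-1,3)
    s=np.abs((g[:,1]+0.19)+0.086*(g[:,0]-0.48))
    b=g[(s<.03)&(g[:,2]>.098)&(g[:,2]<.142)&(g[:,0]>.3)&(g[:,0]<.66)]
    # body
    f=b[(b[:,0]>.447)&(b[:,0]<.517)]
    def res(q,f=f): # y=q0+q1*(x-.5), z=q2
        k=1/np.hypot(1,q[1]); return np.hypot((f[:,1]-q[0]-q[1]*(f[:,0]-.5))*k,f[:,2]-q[2])-.024
    r=least_squares(res,[-.19,-.086,.11],loss='soft_l1',f_scale=.002); print(n,len(f),r.x,np.sqrt(np.mean(r.fun**2)))
    q=r.x; a=np.array([1,q[1]])/np.hypot(1,q[1])
    s=(b[:,:2]-[.5,q[0]])@a; rad=np.hypot((b[:,:2]-[.5,q[0]])@[-a[1],a[0]],b[:,2]-q[2])
    for lo in np.arange(-.12,.12,.005):
        m=(s>=lo)&(s<lo+.005)&(rad<.035)
        if m.sum()>3: print(round(lo+.0025,4),m.sum(),np.round(np.percentile(rad[m],[50,90]),4),end=' | ')
    print()
    if n=="top":
        z=P[...,2]; m=(z>.145)&(z<.154)&(np.abs(P[...,0]-.67)<.06)&(np.abs(P[...,1]+.2)<.08)
        print("block top",cv2.minAreaRect(P[m][:,:2].astype(np.float32)))
        m=(z>.006)&(z<.015)&(P[...,1]<-.12)&(P[...,1]>-.28)&(P[...,0]>.35)&(P[...,0]<.75)
        q=P[m][:,:2]; print("plate",len(q),cv2.minAreaRect(q.astype(np.float32)))
    z=P[...,2]
    m=(z>.028)&(z<.042)&(P[...,0]>.42)&(P[...,0]<.7)&(P[...,1]>.0)&(P[...,1]<.32)
    m=m.astype(np.uint8); nn,l,st,_=cv2.connectedComponentsWithStats(m,connectivity=8)
    k=1+np.argmax(st[1:,4]); q=P[l==k]; print("tray",st[k],cv2.minAreaRect(q[:,:2].astype(np.float32)),q[:,2].mean())
E
```

```text
top 391 [-0.19458088 -0.10022629  0.10961437] 0.001986806686809148
-0.0775 9 [0.0082 0.0123] | -0.0725 9 [0.0081 0.0089] | -0.0675 12 [0.0078 0.0087] | -0.0625 9 [0.01  0.011] | -0.0575 36 [0.0206 0.0224] | -0.0525 29 [0.0237 0.0255] | -0.0475 23 [0.0237 0.0263] | -0.0425 30 [0.024  0.0263] | -0.0375 30 [0.024  0.0258] | -0.0325 29 [0.0238 0.0265] | -0.0275 27 [0.0236 0.0259] | -0.0225 31 [0.0238 0.0261] | -0.0175 28 [0.024  0.0262] | -0.0125 24 [0.0244 0.0274] | -0.0075 31 [0.0239 0.0261] | -0.0025 27 [0.0241 0.0264] | 0.0025 23 [0.0233 0.0262] | 0.0075 31 [0.0241 0.0273] | 0.0125 29 [0.0238 0.0268] | 0.0175 22 [0.0245 0.0267] | 0.0225 23 [0.0221 0.025 ] | 0.0275 7 [0.0089 0.0154] | 0.0325 9 [0.0097 0.012 ] | 0.0375 20 [0.0153 0.0187] | 0.0425 45 [0.0221 0.0269] | 0.0475 22 [0.0255 0.0281] | 0.0525 23 [0.0216 0.0244] | 0.0575 26 [0.0222 0.0241] | 0.0625 23 [0.0225 0.0258] | 0.0675 27 [0.0226 0.0246] | 0.0725 26 [0.0223 0.0245] | 0.0775 25 [0.0223 0.0245] | 0.0825 35 [0.0223 0.0249] | 0.0875 28 [0.026  0.0273] | 0.0925 11 [0.0169 0.0202] | 0.0975 19 [0.0186 0.0206] | 0.1025 21 [0.017
[... 1140 characters left out ...]
0236 0.0251] | 0.0275 20 [0.0196 0.0215] | 0.0325 17 [0.0099 0.0107] | 0.0375 20 [0.0097 0.0162] | 0.0425 53 [0.0194 0.0257] | 0.0475 35 [0.0254 0.0269] | 0.0525 40 [0.0223 0.024 ] | 0.0575 42 [0.0223 0.0241] | 0.0625 44 [0.0223 0.0238] | 0.0675 44 [0.0223 0.0237] | 0.0725 41 [0.0225 0.0236] | 0.0775 40 [0.0224 0.0238] | 0.0825 40 [0.0226 0.0243] | 0.0875 52 [0.0252 0.0267] | 0.0925 21 [0.0185 0.0249] | 0.0975 34 [0.0179 0.0192] | 0.1025 38 [0.0179 0.0192] | 0.1075 36 [0.0179 0.0195] | 0.1125 31 [0.0184 0.0196] | 0.1175 32 [0.0181 0.0198] | 
tray [215 155  60  50 317] ((0.512124240398407, 0.18043719232082367), (0.24411912262439728, 0.16967226564884186), 67.68240356445312) 0.03240957718687396
```

Axis fit: both views agree (z 0.1096, radii 24/22/26 mm all as specified). Sleeve middle is ≈ (0.565,-0.201), coupler yaw ≈ -5.4°. Moving above the sleeve.

play_rows(
  plan=[
    [[2.7,-4.8,0.4,2,0.0],[2.7,-4.8,0.4,2,0.0],[2.7,-4.8,0.4,2,0.0],[2.7,-4.8,0.4,2,0.0],[2.7,-4.8,0,2.5,0.1]],
  ],
  squeeze=60,
)

```text
time_s: 0.72
tool_pos: [0.287, 0.2834, 0.2434]
tool_rot: [[0.083, 0.997, -0.001], [0.996, -0.083, -0.006], [-0.006, -0.001, -1.0]]
ft_force: [0.6, -0.6, -0.5]
grip_width: 0.0766
```

play_rows(
  plan=[
    [[2.7,-4.8,0,0,0.2],[2.7,-4.8,0,0,0.25],[2.7,-4.8,0,0,0.25],[2.7,-4.8,0,0,0.25],[2.7,-4.8,0,0,0.25]],
  ],
)

```text
time_s: 1.35
tool_pos: [0.4243, 0.0346, 0.2429]
tool_rot: [[0.082, 0.997, -0.0], [0.997, -0.082, -0.006], [-0.006, 0.0, -1.0]]
ft_force: [1.2, 1.8, 0.6]
grip_width: 0.0643
```

```bash
python3 - <<'E'
from h import *
p,d,c=load("top")
C=np.array([ray(c,*x,.035)[:2] for x in [(165.3,165.3),(234.3,191),(215.3,240.2),(145.2,213.3)]])
print(np.round(C,3),C.mean(0)); e=C[0]-C[1]; print(np.linalg.norm(e),np.degrees(np.arctan2(e[1],e[0])),np.linalg.norm(C[1]-C[2]))
E
```

```text
[[0.628 0.259]
 [0.54  0.042]
 [0.387 0.104]
 [0.476 0.321]] [0.50788651 0.18146634]
0.2344333159113952 67.87614245970812 0.16468108500031592
```

play_rows(
  plan=[
    [[2.8,-4.7,0,0,0.25],[2.8,-4.7,0,0,0.25],[2.8,-4.7,0,0,0.25],[2.8,-4.7,0,-0.5,0.25],[2.7,-4.3,0,0,0.25]],
  ],
)

```text
time_s: 1.98
tool_pos: [0.566, -0.206, 0.2415]
tool_rot: [[0.093, 0.996, -0.001], [0.996, -0.093, -0.005], [-0.005, -0.0, -1.0]]
ft_force: [0.6, -0.1, 1.3]
grip_width: 0.0641
```

play_rows(
  plan=[
    [[0,0,0,0,0.25],[0,0,0,0,0.25]],
  ],
)

```text
time_s: 2.22
tool_pos: [0.5665, -0.2086, 0.2384]
tool_rot: [[0.096, 0.995, -0.005], [0.995, -0.096, -0.003], [-0.004, -0.005, -1.0]]
ft_force: [-1.1, 0.5, 0.4]
grip_width: 0.064
```

```bash
python3 - <<'E'
from rig import bot
import cv2,numpy as np
s=bot.read_state();print(s['tool_pos'],s['tool_rot'],s['ft_force'],s['grip_width'])
p,d=bot.read_camera('wrist'); c=bot.calibration('wrist')
cv2.imwrite("pics/w1.png",p[:,:,::-1]); np.savez("pics/wrist0.npz",p=p,d=d); np.savez("pics/wristcal.npz",**c); print(c)
E
```

```text
[ 0.56652383 -0.20857433  0.2383873 ] [[ 0.09621665  0.99534694 -0.00518019]
 [ 0.99535322 -0.09623444 -0.00330239]
 [-0.00378553 -0.00483838 -0.99998113]] [-1.0837434   0.51685037  0.42545769] 0.06397273150422902
{'camera_matrix': array([[344.74963492,   0.        , 257.3939514 ],
       [  0.        , 344.74963492, 197.30967223],
       [  0.        ,   0.        ,   1.        ]]), 'R': array([[ 0.09684424,  0.9952928 , -0.00366585],
       [ 0.95293931, -0.09165881,  0.2889729 ],
       [ 0.28727664, -0.03147869, -0.95733026]]), 't': array([ 0.15443334, -0.59787669,  0.21734258])}
```

View pics/w1.png

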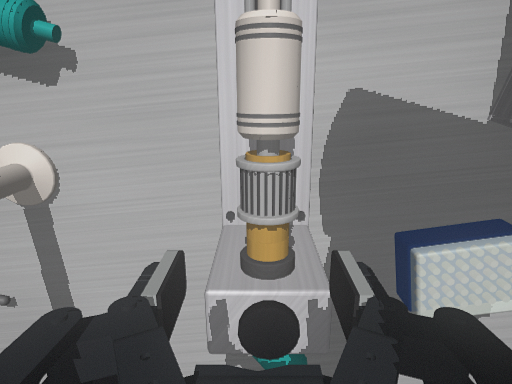

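The wrist picture shows the knurled sleeve at (268,190), the filter at (268,75), and the open fingers lined up either side of the coupler axis. I'll fit the axis from this view too.

```bash
python3 - <<'E'
from h import *
from scipy.optimize import least_squares
p,d,c=load("wrist"); g=pts(d,c).reshape(-1,3); g=g[(g[:,2]>.1)&(g[:,2]<.145)]
s=np.abs((g[:,1]+0.195)+0.095*(g[:,0]-0.5)); b=g[s<.032]
for rad0,lo,hi in [(.024,.45,.517),(.022,.549,.58)]:
    f=b[(b[:,0]>lo)&(b[:,0]<hi)]
    def res(q):
        k=1/np.hypot(1,q[1]); return np.hypot((f[:,1]-q[0]-q[1]*(f[:,0]-.5))*k,f[:,2]-q[2])-rad0
    r=least_squares(res,[-.195,-.095,.11],loss='soft_l1',f_scale=.002); print(len(f),r.x,np.sqrt(np.mean(r.fun**2)))
q=[-.1952,-.095,.1097]
a=np.array([1,q[1]])/np.hypot(1,q[1])
s=(b[:,:2]-[.5,q[0]])@a; rad=np.hypot((b[:,:2]-[.5,q[0]])@[-a[1],a[0]],b[:,2]-q[2])
for lo in np.arange(.02,.12,.003):
    m=(s>=lo)&(s<lo+.003)
    if m.sum()>3: print(round(lo+.0015,4),m.sum(),np.round(np.percentile(rad[m],[50,90]),4),end=' | ')
E
```

```text
6604 [-0.19535687 -0.09462869  0.10988961] 0.0006325709625605603
2149 [-0.19524133 -0.09473397  0.11017305] 0.0006767892029567499
0.0215 221 [0.0235 0.0244] | 0.0245 146 [0.0212 0.0224] | 0.0275 66 [0.0093 0.0102] | 0.0305 92 [0.0092 0.0105] | 0.0335 88 [0.0093 0.01  ] | 0.0365 143 [0.0097 0.0173] | 0.0395 251 [0.0177 0.0186] | 0.0425 443 [0.0242 0.0262] | 0.0455 249 [0.0259 0.0266] | 0.0485 157 [0.0226 0.0257] | 0.0515 219 [0.0225 0.0232] | 0.0545 213 [0.0224 0.0231] | 0.0575 210 [0.0225 0.0233] | 0.0605 216 [0.0223 0.0232] | 0.0635 202 [0.0225 0.0233] | 0.0665 209 [0.0224 0.0234] | 0.0695 214 [0.0224 0.0231] | 0.0725 201 [0.0224 0.0232] | 0.0755 202 [0.0224 0.0233] | 0.0785 196 [0.0223 0.023 ] | 0.0815 193 [0.0223 0.0232] | 0.0845 376 [0.0249 0.0263] | 0.0875 203 [0.0258 0.0265] | 0.0905 25 [0.0253 0.0259] | 0.0935 104 [0.0181 0.0186] | 0.0965 144 [0.0179 0.0187] | 0.0995 147 [0.018  0.0186] | 0.1025 139 [0.0179 0.0185] | 0.1055 142 [0.0179 0.0187] | 0.1085 155 [0.018  0.0189] | 0.1115 139 [0.0181 0.0189] | 0.1145 137 [0.0182 0.0188] | 0.1175 140 [0.0181 0.0188] | 0.1205 137 [0.0181 0.0188] |
```

play_rows(
  plan=[
    [[0,0.7,-3.0,0,0.25],[0,0,-3.5,0,0.25],[0,0,-3,0,0.25],[0,0,0,0,0.25]],
  ],
)

```text
time_s: 2.78
tool_pos: [0.5652, -0.1967, 0.144]
tool_rot: [[0.091, 0.996, -0.001], [0.996, -0.091, -0.005], [-0.005, -0.001, -1.0]]
ft_force: [-0.5, -0.7, 0.5]
grip_width: 0.0639
```

play_rows(
  plan=[
    [[0,-0.4,-0.3,0,0.25],[0,0,0,0,0.25]],
  ],
)

```text
time_s: 3.02
tool_pos: [0.5658, -0.2003, 0.1442]
tool_rot: [[0.09, 0.996, 0.003], [0.996, -0.09, -0.006], [-0.006, 0.003, -1.0]]
ft_force: [0.4, -0.6, 0.4]
grip_width: 0.0639
```

play_rows(
  plan=[
    [[0,0,0,0,0.25]],
  ],
)

```text
time_s: 3.15
tool_pos: [0.5662, -0.2005, 0.1454]
tool_rot: [[0.09, 0.996, 0.004], [0.996, -0.09, -0.006], [-0.006, 0.005, -1.0]]
ft_force: [0.2, -0.7, -1.0]
grip_width: 0.0641
```

play_rows(
  plan=[
    [[0,0,-2,0,0.25],[0,0,-2,0,0.25],[0,0,-0.8,0,0.25],[0,0,0,0,0.25]],
  ],
)

```text
time_s: 3.65
tool_pos: [0.5677, -0.2012, 0.0995]
tool_rot: [[0.09, 0.996, 0.009], [0.996, -0.09, -0.008], [-0.007, 0.009, -1.0]]
ft_force: [0.6, -0.4, 0.1]
grip_width: 0.0641
```

```bash
python3 - <<'E'
from rig import bot
import cv2,numpy as np
s=bot.read_state();print(s['time_s'],s['tool_pos'],s['ft_force'],s['grip_width'])
p,d=bot.read_camera('wrist')
cv2.imwrite("pics/w2.png",p[:,:,::-1])
p,d=bot.read_camera('side')
cv2.imwrite("pics/s2.png",cv2.resize(p[150:305,195:395,::-1],None,fx=3.5,fy=3.5,interpolation=cv2.INTER_CUBIC))
E
```

```text
3.65 [ 0.56770159 -0.20119465  0.0995369 ] [ 0.60500353 -0.4438033   0.06580289] 0.06409559579958916
```

View pics/w2.png

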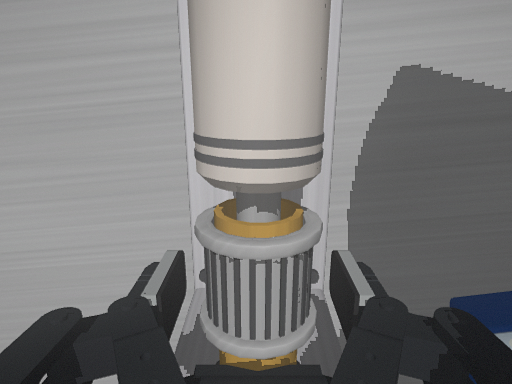

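View pics/s2.png

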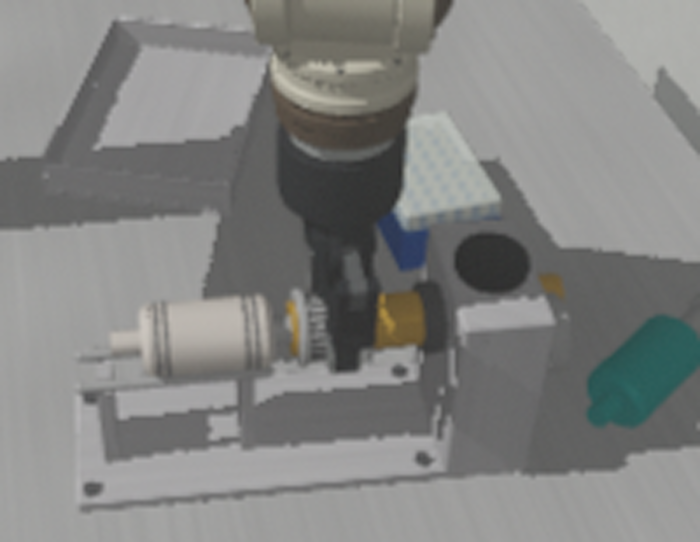

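The wrist view shows the sleeve waist between the pads (pads at about (165,290) and (350,290), flanges at (258,230) and (258,320)). Now bringing the +y pad onto the side of the waist.

play_rows(
  plan=[
    [[0,-0.5,0,0,0.25],[0,-0.3,0,0,0.25],[0,-0.2,0,0,0.25]],
  ],
)

```text
time_s: 4.12
tool_pos: [0.5688, -0.2114, 0.1018]
tool_rot: [[0.09, 0.996, 0.012], [0.996, -0.09, -0.007], [-0.006, 0.013, -1.0]]
ft_force: [1.3, 10.1, -0.4]
grip_width: 0.064
```

play_rows(
  plan=[
    [[0,-0.3,0,0,0.25]],
  ],
)

```text
time_s: 4.25
tool_pos: [0.569, -0.212, 0.1016]
tool_rot: [[0.088, 0.996, 0.012], [0.996, -0.088, -0.002], [-0.001, 0.012, -1.0]]
ft_force: [1.9, 19.4, 0.1]
grip_width: 0.0642
```

play_rows(
  plan=[
    [[0,-0.3,0,0,0.25]],
  ],
)

```text
time_s: 4.38
tool_pos: [0.5691, -0.2119, 0.1013]
tool_rot: [[0.086, 0.996, 0.012], [0.996, -0.086, 0.005], [0.006, 0.012, -1.0]]
ft_force: [1.9, 18.7, 2.0]
grip_width: 0.0642
```

play_rows(
  plan=[
    [[0.2,-0.15,0,0,0.25],[0.2,-0.15,0,0,0.25]],
  ],
)

```text
time_s: 4.62
tool_pos: [0.5717, -0.2113, 0.1008]
tool_rot: [[0.083, 0.996, 0.009], [0.996, -0.083, 0.012], [0.013, 0.008, -1.0]]
ft_force: [-3.4, 6.1, 0.8]
grip_width: 0.064
```

play_rows(
  plan=[
    [[0.2,-0.15,0,0,0.25],[0.2,-0.15,0,0,0.25]],
  ],
)

```text
time_s: 4.88
tool_pos: [0.574, -0.2116, 0.1002]
tool_rot: [[0.081, 0.997, 0.004], [0.997, -0.081, 0.018], [0.018, 0.003, -1.0]]
ft_force: [-4.0, 7.8, 0.9]
grip_width: 0.0643
```

play_rows(
  plan=[
    [[0.25,-0.15,0,0,0.25]],
  ],
)

```text
time_s: 5.0
tool_pos: [0.5749, -0.2118, 0.0998]
tool_rot: [[0.08, 0.997, 0.001], [0.997, -0.08, 0.021], [0.021, -0.001, -1.0]]
ft_force: [-11.7, 7.0, 3.0]
grip_width: 0.064
```

play_rows(
  plan=[
    [[0.2,-0.15,0,0,0.25]],
  ],
)

```text
time_s: 5.12
tool_pos: [0.5749, -0.2119, 0.0994]
tool_rot: [[0.08, 0.997, -0.004], [0.997, -0.079, 0.024], [0.024, -0.006, -1.0]]
ft_force: [-10.9, 8.4, 4.7]
grip_width: 0.064
```

At the lock stop (x-force about −11 N, no further travel). Now turning: pad moves down while pulling and pressing.

play_rows(
  plan=[
    [[0.12,-0.2,-0.2,0,0.25]],
  ],
)

```text
time_s: 5.25
tool_pos: [0.5747, -0.212, 0.0974]
tool_rot: [[0.078, 0.997, -0.007], [0.997, -0.078, 0.028], [0.027, -0.009, -1.0]]
ft_force: [-6.6, 12.4, 4.4]
grip_width: 0.0643
```

play_rows(
  plan=[
    [[0.12,-0.2,-0.2,0,0.25]],
  ],
)

```text
time_s: 5.38
tool_pos: [0.5747, -0.2122, 0.0955]
tool_rot: [[0.077, 0.997, -0.009], [0.997, -0.077, 0.032], [0.031, -0.012, -0.999]]
ft_force: [-7.0, 11.3, 5.7]
grip_width: 0.0642
```

play_rows(
  plan=[
    [[0.12,-0.2,-0.2,0,0.25]],
  ],
)

```text
time_s: 5.5
tool_pos: [0.5747, -0.2123, 0.0936]
tool_rot: [[0.076, 0.997, -0.012], [0.997, -0.075, 0.036], [0.035, -0.015, -0.999]]
ft_force: [-7.7, 11.6, 7.1]
grip_width: 0.064
```

play_rows(
  plan=[
    [[0.12,-0.2,-0.15,0,0.25]],
  ],
)

```text
time_s: 5.62
tool_pos: [0.5746, -0.2123, 0.0924]
tool_rot: [[0.075, 0.997, -0.014], [0.996, -0.074, 0.04], [0.039, -0.017, -0.999]]
ft_force: [-8.1, 11.9, 8.9]
grip_width: 0.0641
```

play_rows(
  plan=[
    [[0.12,-0.2,-0.15,0,0.25]],
  ],
)

```text
time_s: 5.75
tool_pos: [0.5747, -0.2121, 0.0915]
tool_rot: [[0.073, 0.997, -0.016], [0.996, -0.072, 0.044], [0.043, -0.02, -0.999]]
ft_force: [-7.9, 12.3, 9.2]
grip_width: 0.0642
```

play_rows(
  plan=[
    [[0.12,-0.2,-0.15,0,0.25]],
  ],
)

```text
time_s: 5.88
tool_pos: [0.5747, -0.2119, 0.0908]
tool_rot: [[0.072, 0.997, -0.019], [0.996, -0.071, 0.049], [0.047, -0.022, -0.999]]
ft_force: [-8.5, 12.0, 8.9]
grip_width: 0.0639
```

```bash
python3 - <<'E'
from rig import bot
import cv2,numpy as np
p,d=bot.read_camera('wrist')
cv2.imwrite("pics/w3.png",p[:,:,::-1])
s=bot.read_state();print(s['time_s'],s['tool_pos'],s['ft_force'],s['ft_torque'])
E
```

```text
5.925 [ 0.57467608 -0.211832    0.09058834] [-8.54928288 13.41273474  9.98483318] [2.80295646 1.62746234 0.2949465 ]
```

View pics/w3.png

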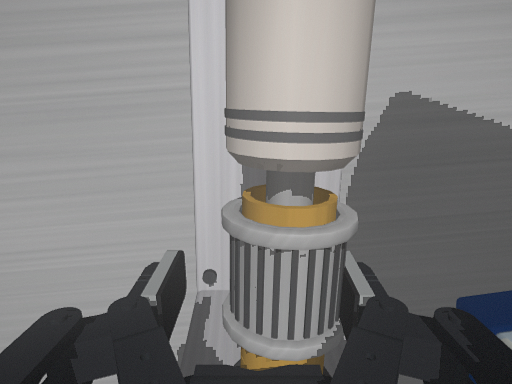

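The sleeve is at (288,265) with the right pad touching it at (345,285). Whether it has turned can't be judged from one frame, so I'll track a knurl stripe across a small step.

play_rows(
  plan=[
    [[0.05,-0.2,-0.3,0,0.25]],
  ],
)

```text
time_s: 6.05
tool_pos: [0.5745, -0.2113, 0.0885]
tool_rot: [[0.07, 0.997, -0.02], [0.996, -0.069, 0.054], [0.052, -0.023, -0.998]]
ft_force: [-4.5, 15.2, 7.4]
grip_width: 0.0642
```

```bash
python3 - <<'E'
from rig import bot
import cv2,numpy as np
p,d=bot.read_camera('wrist')
cv2.imwrite("pics/w4.png",p[:,:,::-1])
a=cv2.imread("pics/w3.png")[190:360,200:380]; b=p[190:360,200:380,::-1]
cv2.imwrite("pics/cmp.png",cv2.resize(np.hstack([a,b]),None,fx=2.2,fy=2.2))
s=bot.read_state();print(s['time_s'],s['tool_pos'],s['ft_force'],s['ft_torque'])
E
```

```text
6.1 [ 0.57449797 -0.21117018  0.08791334] [-3.94742969 15.31047548  5.32022671] [2.93663402 0.77742065 0.05058535]
```

View pics/cmp.png

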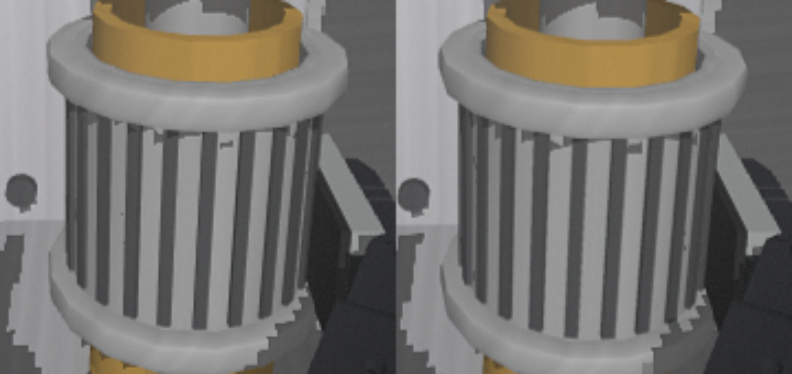

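The stripes moved about +14 px against the sleeve outline, roughly +0.1 rad towards +y, for 2.7 mm of pad travel. So the sleeve rolls in the right direction without slip. Continuing with a gentle pull.

play_rows(
  plan=[
    [[0.12,-0.15,-0.15,0,0.25]],
  ],
)

```text
time_s: 6.22
tool_pos: [0.5747, -0.2106, 0.0868]
tool_rot: [[0.069, 0.997, -0.022], [0.996, -0.067, 0.058], [0.057, -0.026, -0.998]]
ft_force: [-5.4, 9.2, 5.7]
grip_width: 0.0639
```

play_rows(
  plan=[
    [[0.12,-0.15,-0.15,0,0.25]],
  ],
)

```text
time_s: 6.35
tool_pos: [0.575, -0.2104, 0.0856]
tool_rot: [[0.067, 0.997, -0.024], [0.996, -0.066, 0.062], [0.06, -0.028, -0.998]]
ft_force: [-6.0, 9.1, 4.9]
grip_width: 0.064
```

play_rows(
  plan=[
    [[0.12,-0.15,-0.15,0,0.25]],
  ],
)

```text
time_s: 6.48
tool_pos: [0.5752, -0.2103, 0.0842]
tool_rot: [[0.066, 0.997, -0.026], [0.996, -0.065, 0.065], [0.063, -0.03, -0.998]]
ft_force: [-6.6, 8.5, 4.1]
grip_width: 0.0639
```

play_rows(
  plan=[
    [[0.25,-0.15,-0.12,0,0.25]],
  ],
)

```text
time_s: 6.6
tool_pos: [0.5759, -0.2103, 0.0829]
tool_rot: [[0.066, 0.997, -0.03], [0.996, -0.063, 0.068], [0.066, -0.034, -0.997]]
ft_force: [-9.9, 8.0, 5.1]
grip_width: 0.0641
```

play_rows(
  plan=[
    [[0.2,-0.15,-0.15,0,0.25]],
  ],
)

```text
time_s: 6.72
tool_pos: [0.5764, -0.2103, 0.0815]
tool_rot: [[0.065, 0.997, -0.033], [0.996, -0.062, 0.071], [0.069, -0.038, -0.997]]
ft_force: [-8.9, 7.9, 5.3]
grip_width: 0.0642
```

```bash
python3 - <<'E'
from rig import bot
import cv2,numpy as np
p,d=bot.read_camera('wrist')
cv2.imwrite("pics/w5.png",p[:,:,::-1])
a=cv2.imread("pics/w2.png")[190:360,170:350]; b=p[190:360,200:380,::-1]
cv2.imwrite("pics/cmp2.png",cv2.resize(np.hstack([a,b]),None,fx=2.2,fy=2.2))
s=bot.read_state();print(s['time_s'],s['tool_pos'],s['ft_force'],s['ft_torque'])
E
```

```text
6.775 [ 0.57644614 -0.21025976  0.08125223] [-8.97897933  8.63097113  4.97018968] [1.63925869 1.29791193 0.33332762]
```

View pics/cmp2.png

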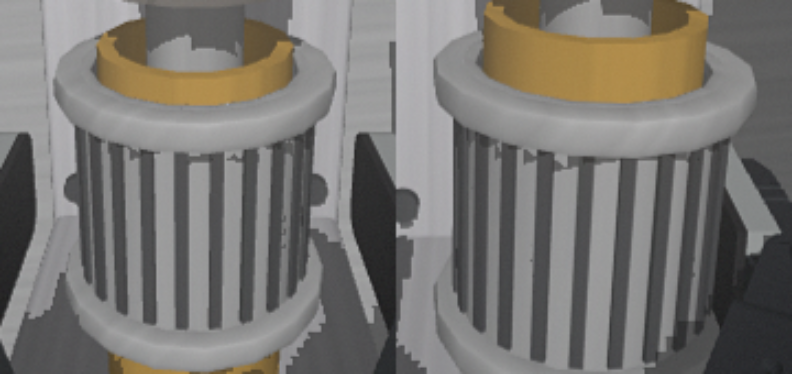

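Knurl phase suggests roughly 0.85 rad turned, and the tool has begun creeping back in x (+2 mm). I'll test for the give with a firmer pull and no more turning.

play_rows(
  plan=[
    [[0.35,-0.12,0,0,0.25]],
  ],
)

```text
time_s: 6.9
tool_pos: [0.5778, -0.2102, 0.0811]
tool_rot: [[0.064, 0.997, -0.038], [0.995, -0.061, 0.074], [0.071, -0.043, -0.997]]
ft_force: [-11.6, 5.2, 4.5]
grip_width: 0.0638
```

play_rows(
  plan=[
    [[0.35,-0.12,0,0,0.25]],
  ],
)

```text
time_s: 7.02
tool_pos: [0.5789, -0.2103, 0.0809]
tool_rot: [[0.064, 0.997, -0.043], [0.995, -0.06, 0.076], [0.073, -0.048, -0.996]]
ft_force: [-15.0, 4.5, 5.4]
grip_width: 0.0639
```

```bash
python3 - <<'E'
from rig import bot
import cv2,numpy as np
from h import *
p,d=bot.read_camera('wrist');c=bot.calibration('wrist')
cv2.imwrite("pics/w6.png",p[:,:,::-1])
s=bot.read_state();print(s['time_s'],s['tool_pos'],s['ft_force'],s['ft_torque'])
b=pts(d,c).reshape(-1,3)
q=[-.1952,-.095,.11]
a=np.array([1,q[1]])/np.hypot(1,q[1])
S=(b[:,:2]-[.5,q[0]])@a; rad=np.hypot((b[:,:2]-[.5,q[0]])@[-a[1],a[0]],b[:,2]-q[2])
for lo in np.arange(.015,.12,.002):
    m=(S>=lo)&(S<lo+.002)&(rad<.035)&(b[:,2]>.12)
    if m.sum()>3: print(round(lo+.001,4),m.sum(),np.round(np.percentile(rad[m],[50,90]),4),end=' | ')
E
```

```text
7.075 [ 0.578978   -0.21027168  0.0807684 ] [-12.80913177   6.61704875   4.64133369] [1.32220975 2.06155225 0.5774429 ]
0.016 1033 [0.0241 0.0249] | 0.018 991 [0.0238 0.0245] | 0.02 998 [0.0239 0.0245] | 0.022 826 [0.023  0.0239] | 0.024 698 [0.0213 0.0222] | 0.026 177 [0.0202 0.0207] | 0.028 7 [0.0104 0.0107] | 0.03 5 [0.0105 0.0107] | 0.032 9 [0.0102 0.0104] | 0.034 4 [0.0102 0.0103] | 0.036 5 [0.0101 0.0102] | 0.038 474 [0.0174 0.0184] | 0.04 559 [0.0178 0.0185] | 0.042 555 [0.0178 0.0185] | 0.044 550 [0.0178 0.0185] | 0.046 542 [0.0178 0.0185] | 0.048 1600 [0.0215 0.0251] | 0.05 1223 [0.0255 0.0263] | 0.052 858 [0.0257 0.0264] | 0.054 453 [0.0254 0.0261] | 0.056 359 [0.0224 0.0232] | 0.058 671 [0.0222 0.023 ] | 0.06 675 [0.0221 0.023 ] | 0.062 660 [0.0221 0.023 ] | 0.064 664 [0.0222 0.023 ] | 0.066 634 [0.0221 0.023 ] | 0.068 659 [0.0222 0.0231] | 0.07 1140 [0.0229 0.0334] | 0.072 710 [0.0223 0.0266] | 0.074 750 [0.0223 0.0278] | 0.076 689 [0.0223 0.0236] | 0.078 652 [0.0222 0.0237] | 0.08 659 [0.0223 0.0235] | 0.082 635 [0.0222 0.0233] | 0.084 598 [0.0222 0.0231] | 0.086 590 [0.0222 0.0231] | 0.088 569 [0.0222 0.0231] | 0.09 1187 [0.023  0.0252] | 0.092 714 [0.0251 0.0261] | 0.094 238 [0.0257 0.0262] | 0.096 55 [0.0255 0.0258] |
```

View pics/w6.png

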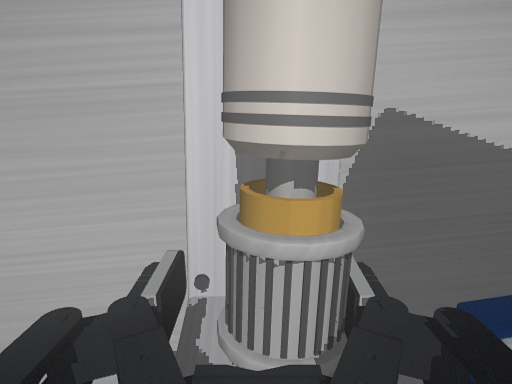

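The front flange has moved from s=0.0415 to about 0.048, and more brass shows at (292,205): the lock is open and the sleeve is ~6.5 mm back. Pulling on.

play_rows(
  plan=[
    [[0.4,-0.12,0,0,0.25],[0.4,-0.12,0,0,0.25]],
  ],
)

```text
time_s: 7.32
tool_pos: [0.5817, -0.2104, 0.0804]
tool_rot: [[0.063, 0.997, -0.055], [0.995, -0.058, 0.081], [0.078, -0.06, -0.995]]
ft_force: [-14.3, 7.2, 5.5]
grip_width: 0.0642
```

play_rows(
  plan=[
    [[0.4,-0.12,0,0,0.25],[0.4,-0.12,0,0,0.25]],
  ],
)

```text
time_s: 7.58
tool_pos: [0.585, -0.2106, 0.0801]
tool_rot: [[0.062, 0.996, -0.065], [0.995, -0.056, 0.087], [0.083, -0.07, -0.994]]
ft_force: [-11.4, 7.3, 4.7]
grip_width: 0.0642
```

play_rows(
  plan=[
    [[0.4,-0.12,0,0,0.25]],
  ],
)

```text
time_s: 7.7
tool_pos: [0.5858, -0.2107, 0.0798]
tool_rot: [[0.062, 0.995, -0.073], [0.995, -0.055, 0.089], [0.085, -0.078, -0.993]]
ft_force: [-23.0, 5.6, 5.6]
grip_width: 0.0642
```

```bash
python3 - <<'E'
from rig import bot
import cv2,numpy as np
from h import *
p,d=bot.read_camera('wrist');c=bot.calibration('wrist')
cv2.imwrite("pics/w7.png",p[:,:,::-1])
s=bot.read_state();print(s['time_s'],s['tool_pos'],s['ft_force'],s['ft_torque'])
b=pts(d,c).reshape(-1,3)
q=[-.1952,-.095,.11]
a=np.array([1,q[1]])/np.hypot(1,q[1])
S=(b[:,:2]-[.5,q[0]])@a; rad=np.hypot((b[:,:2]-[.5,q[0]])@[-a[1],a[0]],b[:,2]-q[2])
for lo in np.arange(-.03,.07,.003):
    m=(S>=lo)&(S<lo+.003)&(rad<.035)&(b[:,2]>.12)
    if m.sum()>3: print(round(lo+.0015,4),m.sum(),np.round(np.percentile(rad[m],[50,90]),4),end=' | ')
E
```

```text
7.75 [ 0.58557687 -0.21064666  0.07951518] [-18.42118728   6.5389209    5.83049247] [1.30868814 3.02429334 0.86457089]
-0.0105 77 [0.024  0.0243] | -0.0075 977 [0.0238 0.0245] | -0.0045 1798 [0.0243 0.025 ] | -0.0015 1903 [0.0238 0.0247] | 0.0015 1849 [0.0237 0.0245] | 0.0045 1853 [0.0219 0.0233] | 0.0075 893 [0.0192 0.0208] | 0.0105 8 [0.0103 0.0108] | 0.0135 14 [0.0103 0.0106] | 0.0195 7 [0.0104 0.0106] | 0.0225 9 [0.0106 0.0109] | 0.0255 6 [0.0105 0.0109] | 0.0285 9 [0.0103 0.0106] | 0.0345 5 [0.0104 0.0108] | 0.0375 444 [0.0176 0.0184] | 0.0405 891 [0.0178 0.0184] | 0.0435 863 [0.0178 0.0184] | 0.0465 851 [0.0178 0.0184] | 0.0495 835 [0.0177 0.0184] | 0.0525 828 [0.0177 0.0184] | 0.0555 2181 [0.022  0.0256] | 0.0585 1374 [0.0257 0.0264] | 0.0615 600 [0.0254 0.026 ] | 0.0645 1002 [0.0221 0.023 ] | 0.0675 1040 [0.022  0.0229] | 0.0705 1009 [0.0221 0.023 ] |
```

View pics/w7.png

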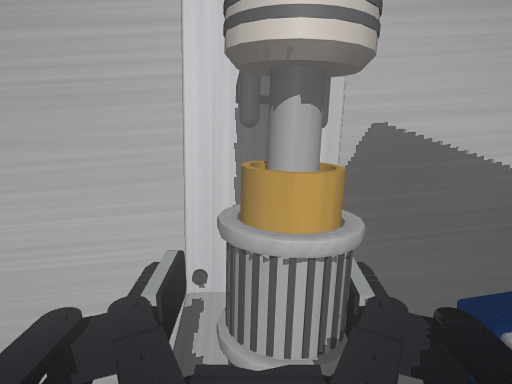

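The filter's end face went from s=0.026 to 0.0085, so it has sprung out ~18 mm (body edge now at (300,65)). Releasing sideways, quickly.

play_rows(
  plan=[
    [[0.15,1.1,0,0,0.0],[0,0,0,0,0.0],[0,0,0,0,0.0]],
  ],
)

```text
time_s: 8.12
tool_pos: [0.5867, -0.2, 0.0793]
tool_rot: [[0.062, 0.995, -0.075], [0.994, -0.055, 0.089], [0.085, -0.08, -0.993]]
ft_force: [0.9, 0.2, -0.3]
grip_width: 0.0854
```

```bash
cat >> h.py <<'E'
def axisprof(b,lo0,hi0,st=.003):
    q=[-.1952,-.095,.11]
    a=np.array([1,q[1]])/np.hypot(1,q[1])
    S=(b[:,:2]-[.5,q[0]])@a; rad=np.hypot((b[:,:2]-[.5,q[0]])@[-a[1],a[0]],b[:,2]-q[2])
    for lo in np.arange(lo0,hi0,st):
        m=(S>=lo)&(S<lo+st)&(rad<.035)&(b[:,2]>.12)
        if m.sum()>3: print(round(lo+st/2,4),m.sum(),np.round(np.percentile(rad[m],[50,90]),4),end=' | ')
    print()
E
python3 - <<'E'
from rig import bot
from h import *
p,d=bot.read_camera('wrist');c=bot.calibration('wrist')
cv2.imwrite("pics/w8.png",p[:,:,::-1])
s=bot.read_state();print(s['time_s'],s['tool_pos'],s['ft_force'],s['grip_width'],s['tool_rot'])
axisprof(pts(d,c).reshape(-1,3),-.03,.07)
E
```

```text
8.175 [ 0.58670292 -0.19992555  0.07938732] [-0.05703344 -0.74558704  0.60100986] 0.08529467850275745 [[ 0.06206199  0.99528403 -0.07455206]
 [ 0.99447658 -0.05533085  0.08918986]
 [ 0.08464422 -0.07967557 -0.9932206 ]]
-0.0105 39 [0.024  0.0242] | -0.0075 581 [0.0238 0.0245] | -0.0045 1808 [0.0244 0.0251] | -0.0015 1987 [0.024  0.0248] | 0.0015 1922 [0.0239 0.0247] | 0.0045 1943 [0.0221 0.0235] | 0.0075 1013 [0.0195 0.021 ] | 0.0105 7 [0.0104 0.0107] | 0.0135 16 [0.0104 0.0106] | 0.0165 13 [0.0103 0.0108] | 0.0195 13 [0.0102 0.0105] | 0.0225 12 [0.0104 0.0105] | 0.0255 16 [0.0102 0.0106] | 0.0285 13 [0.0103 0.0105] | 0.0315 10 [0.0103 0.0104] | 0.0345 11 [0.0102 0.0104] | 0.0375 438 [0.0177 0.0186] | 0.0405 1092 [0.0181 0.0224] | 0.0435 2130 [0.0256 0.0265] | 0.0465 1218 [0.0258 0.0265] | 0.0495 981 [0.0223 0.0232] | 0.0525 1175 [0.0223 0.0232] | 0.0555 1138 [0.0223 0.0231] | 0.0585 1134 [0.0223 0.0232] | 0.0615 1117 [0.0223 0.0231] | 0.0645 1086 [0.0223 0.0231] | 0.0675 1072 [0.0223 0.0231] | 0.0705 1058 [0.0222 0.0231] |
```

View pics/w8.png

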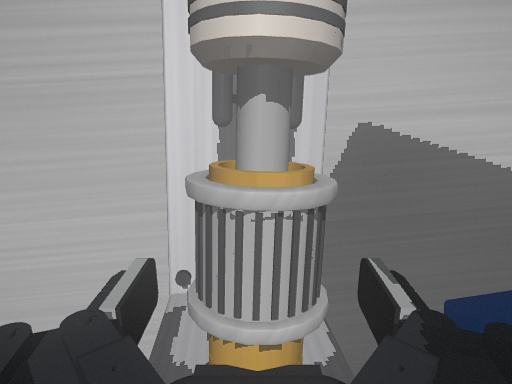

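Sleeve is home again (front flange back at s=0.0415, pads clear on both sides at (140,300) and (375,300)). Now lifting, then going to the filter middle ≈ (0.465,-0.192).

play_rows(
  plan=[
    [[0,0,2,0,0.0],[0,0,3,0,0.0],[0,0,3,0,0.0],[0,0,1.5,0,0.0],[0,0,0,0,0.0]],
  ],
)

```text
time_s: 8.8
tool_pos: [0.587, -0.2008, 0.1821]
tool_rot: [[0.063, 0.996, -0.07], [0.995, -0.056, 0.088], [0.083, -0.076, -0.994]]
ft_force: [0.6, -0.2, 0.1]
grip_width: 0.0853
```

play_rows(
  plan=[
    [[-4,0.3,0,0,0.0],[-4,0.3,0,0,0.0],[-2.5,0.2,0,0,0.0],[0,0,0,0,0.0],[0,0,0,0,0.0]],
  ],
)

```text
time_s: 9.43
tool_pos: [0.4787, -0.1923, 0.1765]
tool_rot: [[0.063, 0.995, -0.076], [0.994, -0.056, 0.09], [0.085, -0.081, -0.993]]
ft_force: [0.2, -1.1, -0.4]
grip_width: 0.085
```

play_rows(
  plan=[
    [[-1.4,0,0,-1.8,0.0],[0,0,-3,0,0.0],[0,0,0,0,0.0]],
  ],
)

```text
time_s: 9.8
tool_pos: [0.4641, -0.1923, 0.1451]
tool_rot: [[0.098, 0.992, -0.074], [0.992, -0.091, 0.093], [0.086, -0.083, -0.993]]
ft_force: [0.9, -0.5, 0.1]
grip_width: 0.0855
```

```bash
python3 - <<'E'
from rig import bot
from h import *
s=bot.read_state();print(s['time_s'],s['tool_pos'],s['ft_force'],s['grip_width'],s['tool_rot'])
p,d=bot.read_camera('wrist');c=bot.calibration('wrist')
cv2.imwrite("pics/w9.png",p[:,:,::-1])
axisprof(pts(d,c).reshape(-1,3),-.11,.05)
E
```

```text
9.8 [ 0.46414177 -0.19229439  0.14509846] [ 0.93670973 -0.53677435  0.07662994] 0.08549802914410835 [[ 0.09770702  0.99244285 -0.07423296]
 [ 0.9915204  -0.0906517   0.09311053]
 [ 0.08567754 -0.08270104 -0.99288463]]
-0.0965 13 [0.0106 0.0111] | -0.0935 20 [0.0105 0.011 ] | -0.0905 18 [0.0105 0.011 ] | -0.0875 23 [0.0105 0.0112] | -0.0845 19 [0.0105 0.0109] | -0.0815 18 [0.0105 0.0111] | -0.0785 237 [0.0191 0.022 ] | -0.0755 551 [0.0231 0.0244] | -0.0725 562 [0.0252 0.0261] | -0.0695 555 [0.0255 0.0265] | -0.0665 507 [0.0257 0.0265] | -0.0635 541 [0.0255 0.0265] | -0.0605 490 [0.0257 0.0265] | -0.0575 502 [0.0253 0.0262] | -0.0545 509 [0.0254 0.0262] | -0.0515 492 [0.0254 0.0263] | -0.0485 493 [0.0254 0.0262] | -0.0455 490 [0.0254 0.0262] | -0.0425 476 [0.0254 0.0263] | -0.0395 470 [0.0254 0.0263] | -0.0365 459 [0.0254 0.0262] | -0.0335 468 [0.0254 0.0261] | -0.0305 455 [0.0254 0.0262] | -0.0275 454 [0.0254 0.0262] | -0.0245 445 [0.0254 0.0262] | -0.0215 440 [0.0255 0.0261] | -0.0185 424 [0.0255 0.0263] | -0.0155 438 [0.0253 0.0261] | -0.0125 454 [0.0254 0.0262] | -0.0095 447 [0.0258 0.0266] | -0.0065 406 [0.0255 0.0264] | -0.0035 425 [0.0259 0.0265] | -0.0005 373 [0.0255 0.0262] | 0.0025 321 [0.0253 0.0261] | 0.0055 118 [0.0235 0.0245] | 0.0085 16 [0.0216 0.0219] | 0.0145 25 [0.0113 0.0118] | 0.0175 62 [0.0111 0.012 ] | 0.0205 58 [0.0111 0.0118] | 0.0235 57 [0.011  0.0117] | 0.0265 56 [0.0111 0.0119] | 0.0295 56 [0.0111 0.0117] | 0.0325 59 [0.0112 0.0116] | 0.0355 55 [0.0111 0.0119] | 0.0385 109 [0.012  0.0181] | 0.0415 51 [0.0111 0.0117] |
```

View pics/w9.png

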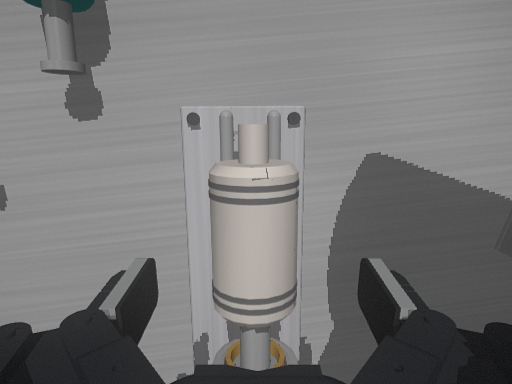

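The filter (254,240) is between the pads, with its body from s=-0.078 to 0.0075 (middle -0.035, as predicted). Descending and gripping.

play_rows(
  plan=[
    [[0,0,-2,0,0.0],[0,0,-2,0,0.0],[0,0,-0.8,0,0.0],[0,0,0,0,0.0]],
  ],
)

```text
time_s: 10.35
tool_pos: [0.4656, -0.1929, 0.0983]
tool_rot: [[0.098, 0.993, -0.07], [0.992, -0.091, 0.091], [0.084, -0.078, -0.993]]
ft_force: [-0.5, 0.3, 0.7]
grip_width: 0.0856
```

play_rows(
  plan=[
    [[0,0,0,0,0.3],[0,0,0,0,0.5],[0,0,0,0,0.6],[0,0,0,0,0.6]],
  ],
  squeeze=30,
)

```text
time_s: 10.85
tool_pos: [0.4668, -0.1909, 0.1012]
tool_rot: [[0.097, 0.993, -0.066], [0.991, -0.09, 0.095], [0.088, -0.075, -0.993]]
ft_force: [-0.3, -0.3, -0.9]
grip_width: 0.0473
```

Gripped a bit high (TCP only 9 mm below the axis), so I'll reopen slightly and regrip lower.

play_rows(
  plan=[
    [[0,0,0,0,0.25],[0,0,-0.5,0,0.25],[0,0,-0.6,0,0.25],[0,0,-0.1,0,0.25]],
  ],
)

```text
time_s: 11.35
tool_pos: [0.4669, -0.1915, 0.0886]
tool_rot: [[0.097, 0.993, -0.065], [0.991, -0.091, 0.094], [0.087, -0.074, -0.993]]
ft_force: [0.5, -0.2, -0.5]
grip_width: 0.0642
```

play_rows(
  plan=[
    [[0,0,-0.1,0,0.6],[0,0,0,0,0.6],[0,0,0,0,0.6],[0,0,0,0,0.6]],
  ],
  squeeze=35,
)

```text
time_s: 11.85
tool_pos: [0.4674, -0.1897, 0.0885]
tool_rot: [[0.096, 0.993, -0.064], [0.991, -0.09, 0.098], [0.092, -0.073, -0.993]]
ft_force: [0.7, 1.8, 1.6]
grip_width: 0.0473
```

play_rows(
  plan=[
    [[-1,0.1,0.03,0,0.6],[-1.5,0.14,0,0,0.6],[-1.5,0.14,0,0,0.6],[-1.0,0.1,0,0,0.6],[0,0,0,0,0.6]],
  ],
)

```text
time_s: 12.48
tool_pos: [0.413, -0.1846, 0.0886]
tool_rot: [[0.097, 0.993, -0.064], [0.991, -0.09, 0.098], [0.091, -0.073, -0.993]]
ft_force: [-1.1, 1.4, -0.2]
grip_width: 0.0471
```

```bash
python3 - <<'E'
from rig import bot
from h import *
s=bot.read_state();print(s['time_s'],s['tool_pos'],s['ft_force'],s['grip_width'],s['tool_rot'])
p,d=bot.read_camera('wrist')
q,d2=bot.read_camera('side')
cv2.imwrite("pics/w10.png",cv2.resize(np.hstack([p[:,:,::-1],q[:,:,::-1]]),None,fx=.78,fy=.78))
E
```

```text
12.475 [ 0.41301899 -0.1846465   0.08859664] [-1.07580544  1.39143033 -0.16295786] 0.04709973342487614 [[ 0.09666415  0.9932536  -0.06405718]
 [ 0.99112332 -0.09015552  0.09770643]
 [ 0.09127215 -0.07293328 -0.99315162]]
```

View pics/w10.png

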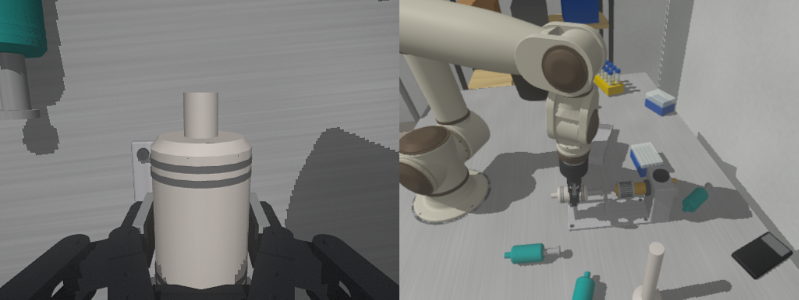

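The filter is drawn ~54 mm with its nipple clear of the mouth and sits level in the grip. Lifting and carrying it to the tray (centre ≈ (0.510,0.181), long axis at 67.8°), turning +73°.

play_rows(
  plan=[
    [[-0.5,0,2,0,0.6],[0,0,3,0,0.6],[0,0,3,0,0.6],[0,0,1.5,0,0.6]],
  ],
)

```text
time_s: 13.08
tool_pos: [0.4085, -0.1846, 0.1839]
tool_rot: [[0.096, 0.993, -0.068], [0.991, -0.089, 0.099], [0.092, -0.077, -0.993]]
ft_force: [0.8, 0.2, -1.2]
grip_width: 0.047
```

play_rows(
  plan=[
    [[1.1,4.2,0,9,0.6],[1.1,4.2,0,9,0.6],[1.1,4.2,0,9,0.6],[1.1,4.2,0,9,0.6],[1.1,4.2,0,9,0.6]],
  ],
)

```text
time_s: 13.7
tool_pos: [0.4655, 0.0286, 0.1823]
tool_rot: [[-0.646, 0.754, -0.118], [0.758, 0.652, 0.019], [0.092, -0.077, -0.993]]
ft_force: [1.0, -0.0, -1.3]
grip_width: 0.0471
```

play_rows(
  plan=[
    [[1.1,4.2,0,9,0.6],[1.1,4.2,0,9,0.6],[0,0,0,0,0.6]],
  ],
)

```text
time_s: 14.08
tool_pos: [0.4884, 0.1184, 0.1795]
tool_rot: [[-0.857, 0.501, -0.121], [0.507, 0.862, -0.021], [0.094, -0.079, -0.992]]
ft_force: [-0.5, -0.7, -2.0]
grip_width: 0.0471
```

play_rows(
  plan=[
    [[0.85,2.8,0,4.2,0.6],[0.85,2.6,0,4.1,0.6],[0,0,0,0,0.6],[0,0,0,0,0.6]],
  ],
)

```text
time_s: 14.58
tool_pos: [0.5056, 0.1721, 0.1771]
tool_rot: [[-0.921, 0.372, -0.12], [0.379, 0.925, -0.04], [0.096, -0.083, -0.992]]
ft_force: [0.5, -0.4, -0.9]
grip_width: 0.047
```

```bash
python3 - <<'E'
from rig import bot
from h import *
s=bot.read_state();print(s['time_s'],s['tool_pos'],s['ft_force'],s['grip_width'],s['tool_rot'])
p,d=bot.read_camera('wrist')
q,d2=bot.read_camera('side')
cv2.imwrite("pics/w11.png",cv2.resize(np.hstack([p[:,:,::-1],q[:,:,::-1]]),None,fx=.78,fy=.78))
E
```

```text
14.575 [0.50560868 0.17209032 0.17709702] [ 0.47266741 -0.38046645 -0.89398972] 0.04700242051259672 [[-0.92062387  0.37163014 -0.11976115]
 [ 0.37854077  0.92469913 -0.04047724]
 [ 0.09570047 -0.08259879 -0.99197725]]
```

View pics/w11.png

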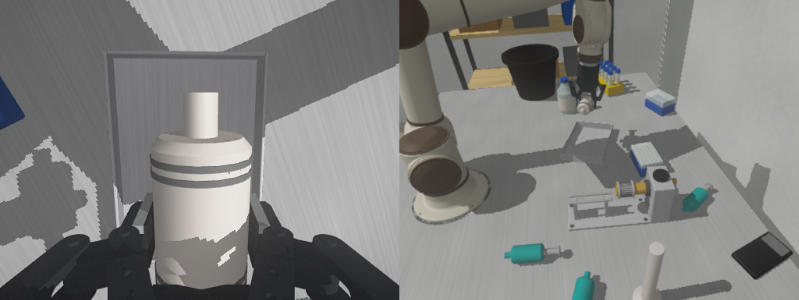

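The filter lines up with the tray's long axis (tray edges at (107..267,55), filter at (201,200)). Lowering.

play_rows(
  plan=[
    [[0,0,-3,0,0.6],[0,0,-3.5,0,0.6],[0,0,-3.5,0,0.6],[0,0,-2.5,0,0.6],[0,0,0,0,0.6]],
  ],
)

```text
time_s: 15.3
tool_pos: [0.5054, 0.1677, 0.0505]
tool_rot: [[-0.918, 0.38, -0.117], [0.387, 0.921, -0.039], [0.093, -0.081, -0.992]]
ft_force: [1.1, -0.2, -0.4]
grip_width: 0.047
```

```bash
python3 - <<'E'
from rig import bot
from h import *
s=bot.read_state();print(s['time_s'],s['tool_pos'],s['ft_force'],s['grip_width'])
q,d2=bot.read_camera('side')
cv2.imwrite("pics/s12.png",cv2.resize(q[80:240,170:350,::-1],None,fx=4,fy=4))
p,d=bot.read_camera('wrist')
cv2.imwrite("pics/w12.png",p[:,:,::-1])
E
```

```text
15.3 [0.50540313 0.16766466 0.05053389] [ 1.08354513 -0.22043224 -0.42310029] 0.04703925214462823
```

View pics/s12.png

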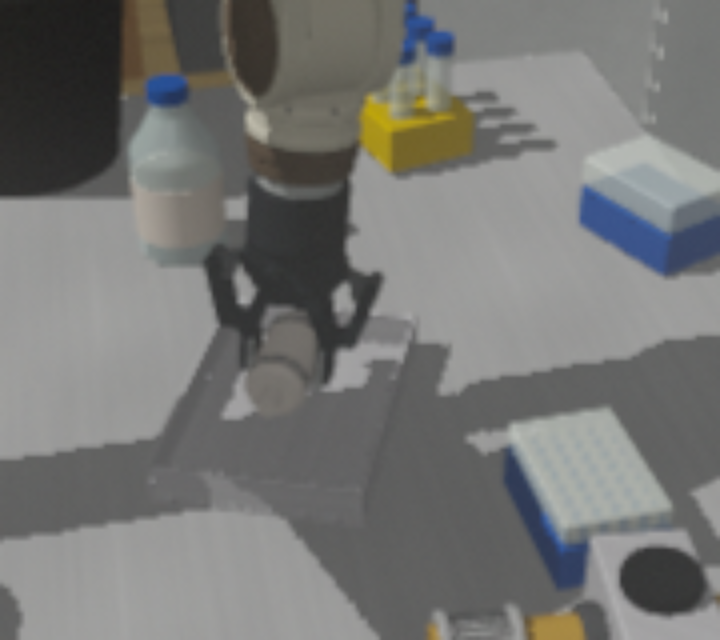

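View pics/w12.png

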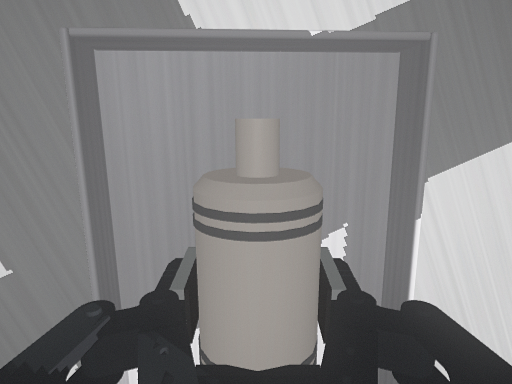

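Filter (258,260) is centred between the tray walls (95..400). Lowering the last 4 cm.

play_rows(
  plan=[
    [[0,0,-2,0,0.6],[0,0,-1.3,0,0.6],[0,0,0,0,0.6]],
  ],
)

```text
time_s: 15.78
tool_pos: [0.5079, 0.1684, 0.0198]
tool_rot: [[-0.918, 0.381, -0.11], [0.387, 0.922, -0.037], [0.088, -0.076, -0.993]]
ft_force: [-0.2, -0.2, -2.1]
grip_width: 0.0474
```

play_rows(
  plan=[
    [[0,0,-0.3,0,0.6],[0,0,0,0,0.6]],
  ],
)

```text
time_s: 16.02
tool_pos: [0.5081, 0.1685, 0.017]
tool_rot: [[-0.918, 0.381, -0.11], [0.386, 0.922, -0.036], [0.087, -0.076, -0.993]]
ft_force: [0.3, 0.8, -1.2]
grip_width: 0.047
```

play_rows(
  plan=[
    [[0,0,-0.4,0,0.6],[0,0,0,0,0.6]],
  ],
)

```text
time_s: 16.27
tool_pos: [0.5084, 0.1687, 0.0132]
tool_rot: [[-0.918, 0.381, -0.109], [0.386, 0.922, -0.036], [0.087, -0.075, -0.993]]
ft_force: [-0.5, 0.1, -0.9]
grip_width: 0.0469
```

play_rows(
  plan=[
    [[0,0,-0.3,0,0.6],[0,0,0,0,0.6]],
  ],
)

```text
time_s: 16.52
tool_pos: [0.5085, 0.1687, 0.0101]
tool_rot: [[-0.918, 0.381, -0.109], [0.386, 0.922, -0.036], [0.087, -0.075, -0.993]]
ft_force: [-0.3, 0.3, -1.9]
grip_width: 0.0471
```

play_rows(
  plan=[
    [[0,0,-0.2,0,0.6]],
  ],
)

```text
time_s: 16.65
tool_pos: [0.5086, 0.1688, 0.0082]
tool_rot: [[-0.918, 0.381, -0.109], [0.386, 0.922, -0.036], [0.086, -0.075, -0.993]]
ft_force: [0.3, 0.6, -2.1]
grip_width: 0.0469
```

play_rows(
  plan=[
    [[0,0,-0.15,0,0.6],[0,0,0,0,0.6]],
  ],
)

```text
time_s: 16.9
tool_pos: [0.5085, 0.1687, 0.0066]
tool_rot: [[-0.918, 0.381, -0.109], [0.386, 0.922, -0.036], [0.086, -0.075, -0.993]]
ft_force: [-0.2, -0.2, -0.1]
grip_width: 0.0471
```

play_rows(
  plan=[
    [[0,0,0,0,0.4],[0,0,0,0,0.1],[0,0,0,0,0.0],[0,0,0,0,0.0]],
  ],
)

```text
time_s: 17.4
tool_pos: [0.5088, 0.1688, 0.0069]
tool_rot: [[-0.918, 0.381, -0.108], [0.386, 0.922, -0.036], [0.086, -0.075, -0.994]]
ft_force: [-0.4, 0.2, 0.8]
grip_width: 0.0851
```

```bash
python3 - <<'E'
from rig import bot
from h import *
s=bot.read_state();print(s['time_s'],s['tool_pos'],s['ft_force'],s['grip_width'])
p,d=bot.read_camera('wrist')
cv2.imwrite("pics/w13.png",p[:,:,::-1])
E
```

```text
17.4 [0.5088268  0.16883597 0.00687809] [-0.44902182  0.16888252  0.8158782 ] 0.08512660683874829
```

View pics/w13.png

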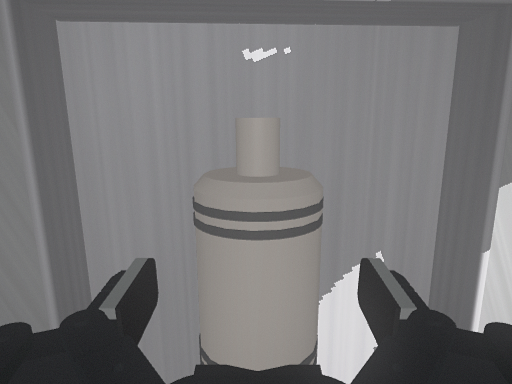

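Released, the filter lies still at (258,260) with both pads clear. Retreating straight up.

play_rows(
  plan=[
    [[0,0,1.5,0,0.0],[0,0,3,0,0.0],[0,0,4,0,0.0],[0,0,4,0,0.0],[0,0,4,0,0.0]],
  ],
)

```text
time_s: 18.08
tool_pos: [0.5067, 0.1681, 0.178]
tool_rot: [[-0.918, 0.38, -0.111], [0.386, 0.922, -0.037], [0.088, -0.077, -0.993]]
ft_force: [0.8, 0.9, 0.5]
grip_width: 0.0854
```

play_rows(
  plan=[
    [[-3,-2,3,0,0.0],[-4,-2,0,0,0.0],[0,0,0,0,0.0],[0,0,0,0,0.0],[0,0,0,0,0.0]],
  ],
)

```text
time_s: 18.7
tool_pos: [0.4366, 0.1278, 0.2169]
tool_rot: [[-0.919, 0.381, -0.101], [0.386, 0.922, -0.034], [0.08, -0.07, -0.994]]
ft_force: [-0.3, -0.5, 0.4]
grip_width: 0.0855
```

```bash
python3 - <<'E'
from rig import bot
from h import *
s=bot.read_state();print(s['time_s'],s['tool_pos'],s['ft_force'])
ims=[]
for n in ['wrist','side']:
    p,d=bot.read_camera(n);c=bot.calibration(n); ims.append(p[:,:,::-1])
    P=pts(d,c); b=P.reshape(-1,3)
    R=np.array([np.cos(np.radians(67.8)),np.sin(np.radians(67.8))])
    u=(b[:,:2]-[.51,.181])@R; w=(b[:,:2]-[.51,.181])@[R[1],-R[0]]
    for lo in np.arange(-.1,.11,.01):
        m=(u>=lo)&(u<lo+.01)&(np.abs(w)<.06)&(b[:,2]<.08)
        mm=m&(b[:,2]>.012)
        if mm.sum()>5: print(n,round(lo+.005,3),mm.sum(),'ztop',np.round(np.percentile(b[mm,2],97),4),'w',np.round(np.median(w[mm]),3))
    if n=='side': axisprof(b,.03,.07)
cv2.imwrite("pics/end.png",cv2.resize(np.hstack(ims),None,fx=.78,fy=.78))
E
```

```text
18.7 [0.43661088 0.1278147  0.21691876] [-0.27464844 -0.50280996  0.41511437]
wrist -0.075 165 ztop 0.0367 w 0.004
wrist -0.065 165 ztop 0.0367 w 0.004
wrist -0.055 675 ztop 0.0517 w 0.003
wrist -0.045 506 ztop 0.0527 w 0.002
wrist -0.035 467 ztop 0.0526 w 0.003
wrist -0.025 466 ztop 0.0526 w 0.003
wrist -0.015 457 ztop 0.0524 w 0.003
wrist -0.005 454 ztop 0.0524 w 0.003
wrist 0.005 459 ztop 0.0525 w 0.003
wrist 0.015 428 ztop 0.0526 w 0.003
wrist 0.025 199 ztop 0.0523 w 0.003
wrist 0.035 90 ztop 0.0375 w 0.005
wrist 0.045 144 ztop 0.0379 w 0.005
wrist 0.055 150 ztop 0.0377 w 0.005
wrist 0.065 302 ztop 0.0423 w 0.005
wrist 0.075 55 ztop 0.0424 w 0.005
side -0.075 26 ztop 0.0363 w 0.008
side -0.065 10 ztop 0.0363 w 0.011
side -0.055 112 ztop 0.0504 w 0.012
side -0.045 35 ztop 0.0524 w 0.016
side -0.035 26 ztop 0.0517 w 0.017
side -0.025 28 ztop 0.0525 w 0.014
side -0.015 28 ztop 0.0509 w 0.016
side -0.005 29 ztop 0.051 w 0.015
side 0.005 32 ztop 0.0522 w 0.017
side 0.015 25 ztop 0.0517 w 0.015
side 0.025 6 ztop 0.0514 w 0.012
side 0.045 6 ztop 0.0362 w 0.012
side 0.055 8 ztop 0.0379 w 0.01
side 0.065 30 ztop 0.0416 w 0.01
0.0405 12 [0.0178 0.0195] | 0.0435 25 [0.0237 0.0263] | 0.0465 20 [0.0256 0.0276] | 0.0495 14 [0.0246 0.0268] | 0.0525 17 [0.0217 0.0238] | 0.0555 20 [0.0227 0.0241] | 0.0585 17 [0.0227 0.0236] | 0.0615 17 [0.0225 0.0243] | 0.0645 17 [0.023  0.0238] | 0.0675 16 [0.0219 0.0231] | 0.0705 17 [0.022  0.0237] |
```

View pics/end.png

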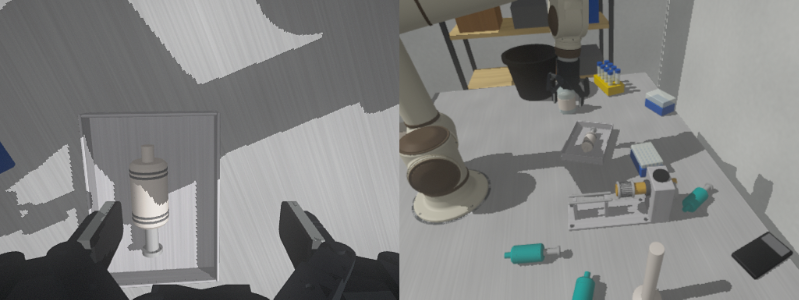

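The filter lies level in the tray at (150,195), with its top at 52 mm, which puts the axis at about 28 mm. The sleeve is home and the gripper touches nothing. Handing in.

```bash
python3 - <<'E'
from rig import bot
print(bot.close_job())
E
```

```text
the job is handed in; nothing more can be done
None
```

The filter is off the coupler and lying on its side in the tray. The job was handed in at about 19 s of the 64 s allowed; no verdict came back.

**What I did:**
- **Turning the sleeve:** I pressed one finger pad against its +y side and moved the pad down while pulling gently. It gave after roughly 0.85 rad, estimated from the knurl stripes.
- **Releasing the filter:** I pulled the sleeve to its stop, the filter sprang out about 18 mm, and I let the sleeve go sideways so it snapped home.
- **Placing it:** I gripped the filter, drew it out about 54 mm, turned it 73° and laid it along the tray's long axis.

**Last checks:**
- **Filter:** its top reads 52.5 mm high along the whole body, so it is level with its axis at about 28 mm. It sits within about 2 cm of the tray centre.
- **Sleeve:** it is home, with the front flange back where it started.
- **Gripper and bystanders:** the gripper is clear of everything and the wrist force is near zero. The bystanders look unmoved in the pictures; I did not measure them.

**What didn't match:**
- My 0.85 rad estimate is slightly above the 0.8 rad maximum the task implies, so it probably reads a little high.
- The repeated pressing left the tool tilted about 7°, and I did not correct it. The filter still came out level.
- My first grip on the filter was too high, so I regripped lower before drawing it out.
- I did not measure the sleeve's snap-forward speed. I only saw that it was home within 0.4 s.

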